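Find the key that still snaps and fit the buzzer top on it

ROBOT

A 6-joint arm with a two-finger parallel gripper is mounted at the origin on the work surface. World frame = base frame: x ahead of the robot, y to its left, z up, the work surface at z = 0. Lengths are in m, angles in rad, forces in N, time in s.
With the tool pointing down it reaches from about 0.375 to 0.75 m from the base axis. Payload 9 kg.
Tool frame: the origin (TCP) lies at the centre of the arm's flange, where the gripper is bolted on; the fingertips stand 173 mm ahead of it and the grasp point (between the pads) lies 155 mm ahead of it (manip.pinch_z is the distance from the TCP to the grasp point, in m); z points along the fingers, x is the direction in which the jaws open and shut, and the axes are right-handed (so a half turn about z gives the same grasp; the last joint's range is limited). The gripper opens to 85 mm and grips with 20 to 120 N. Pads are 22 mm wide; open, the fingers measure 114 mm over their backs; the gripper's body (76 mm by 85 mm) begins 54 mm behind the grasp point. The pads swing forward as they close: fully open they stand 13 mm farther back than shut.
Start: joints at [-1.366, 0.104, 0.097, 1.564, 0, 1.353], TCP at [0.246, -0.547, 0.405] pointing down, gripper open.
Joint ranges: [-2.99, 2.99], [-0.84, 1.86], [-1.1, 1.16], [-1.84, 2.11], [-1.51, 1.56], [-3.14, 3.14]. Speed limits (rad/s): [2.22, 2.22, 2.57, 3.14, 3.14, 3.14].

INTERFACE

Orientations are given as a 3x3 rotation matrix whose columns are the frame's x, y, z axes.
In Python, from plant import manip, optics gives the robot as it stands.
- The arm moves only by the shell command python3 -m inch 'ROWS' [FORCE]. ROWS is text: rows parted by semicolons, each of 7 numbers parted by spaces: the turn, a rotation vector about the tool's x, y, z in rad, then the shift along the tool's x, y, z in m, then the closure, from 0 (fully open) to 1 (shut). A call has 1 to 20 rows; each row is the pose to reach, as a shift and turn from the pose commanded when the call began, along the tool's axes at that moment; what a row does not reach only later rows make up. A row lasts 1/12 s, in which the tool goes at most 41.7 mm and 7.16 degrees, less where a joint would pass 70% of its speed; a pose out of reach is approached as far as the arm can. A call with a gripper value outside its range is refused whole. The fingers move at their own pace and stop on an object; FORCE is the grip in N (left out, the last holds). Time passes only in rows, so rows that repeat a pose let the fingers close. It gives the time, the measured TCP pose, the force and the opening at its end, in the units of the state.
- manip.state(): the state, without advancing time (a new reading comes with each control period).
- optics.read_camera(name): name is "side" or "top"; returns the picture (384x512x3 uint8, red, green, blue); there is no depth.
- optics.camera_model(name): a dict with "fx", "fy", "cx", "cy" (pixels), "cam_to_world" (4x4, takes a point from camera to world coordinates). Camera axes: x right, y up, looking along -z (the intrinsics and any distortion apply to the point x, -y, -z); pixel columns grow to the right and rows downward; lengths in m; the calibration is good to about 2 mm. A picture is of the moment at which its call begins. camera_model takes no time and is no camera call.
- manip.close_job(): hands the job in, once; it reports no verdict.
The state is a dict: "t": time; "joints": joint angles; "joint_vel": joint speeds; "joint_efforts": joint torques, N m; "tool_pos": TCP position; "orientation": TCP orientation; "force": force on the tool from outside, world axes, zero at the start; "moment": the same for the moment, N m; "gripper_width": finger opening in m.
Only numpy, scipy, OpenCV 4.12 (cv2) and the standard library are available. Lean on these libraries where they do the work, as an engineer would, in place of code of your own. Each camera call takes 0.05 s, during which the arm holds its last target.

TASK

Press the three keys of the quiz panel one after another with a fingertip, gently, until you find the one that gives a snap: its force builds up and then breaks over under the finger; the other two have gone soft. Let it come up again and set the steel buzzer top on it, so lightly that it is not pressed through, and let go: the key must carry the top. Do not set the top on a soft key, and do not disturb the bottle, the stone or the book.

Things in the scene. Friction and masses are not known exactly. Their poses are not given: they have to be found in the camera images.
- cap_a: round grey key cap, 22 mm diameter, of one of three keys on the panel that look alike (black square bezel, 36 mm). Its flat top is 16 mm above this origin; the origin is 40 mm above the desk and on the bezel's upper face while the key is up. It goes straight down 6.5 mm at most, to a hard stop, and springs back when let go. Which key sits where varies; one key snaps, two are soft. Over 15 N on the cap spoils it
- stem_a (a joint): how far cap_a is down, m: 0 up, 0.0065 at the stop. The key that snaps: force rises from 1 N to about 8.5 N at 2.5 mm, breaks over and falls, to about 4.5 N at 5 mm and 1 N just before the stop. Soft key: force only grows, from 1 N to about 2.7 N at the stop on one, 4.3 N on the other; under the steel top's weight it sinks over 4 mm, the snapping one under 1.5 mm
- cap_b: round grey key cap, 22 mm diameter, of one of three keys on the panel that look alike (black square bezel, 36 mm). Its flat top is 16 mm above this origin; the origin is 40 mm above the desk and on the bezel's upper face while the key is up. It goes straight down 6.5 mm at most, to a hard stop, and springs back when let go. Which key sits where varies; one key snaps, two are soft. Over 15 N on the cap spoils it
- stem_b (a joint): how far cap_b is down, m: 0 up, 0.0065 at the stop. The key that snaps: force rises from 1 N to about 8.5 N at 2.5 mm, breaks over and falls, to about 4.5 N at 5 mm and 1 N just before the stop. Soft key: force only grows, from 1 N to about 2.7 N at the stop on one, 4.3 N on the other; under the steel top's weight it sinks over 4 mm, the snapping one under 1.5 mm
- cap_c: round grey key cap, 22 mm diameter, of one of three keys on the panel that look alike (black square bezel, 36 mm). Its flat top is 16 mm above this origin; the origin is 40 mm above the desk and on the bezel's upper face while the key is up. It goes straight down 6.5 mm at most, to a hard stop, and springs back when let go. Which key sits where varies; one key snaps, two are soft. Over 15 N on the cap spoils it
- stem_c (a joint): how far cap_c is down, m: 0 up, 0.0065 at the stop. The key that snaps: force rises from 1 N to about 8.5 N at 2.5 mm, breaks over and falls, to about 4.5 N at 5 mm and 1 N just before the stop. Soft key: force only grows, from 1 N to about 2.7 N at the stop on one, 4.3 N on the other; under the steel top's weight it sinks over 4 mm, the snapping one under 1.5 mm
- panel: low grey quiz panel fixed to the desk, 30 mm high, 250 mm along its y and 120 mm along its x (from -45 to +75 mm); three keys in a row along its y, at -85, 0 and +85 mm, x = 0; speaker slots beyond them. Origin: on the underside, below the middle key
- top: solid steel buzzer top, 0.35 kg, loose on the desk: a disc 54 mm in diameter and 20 mm high with a round grip knob above it, 27 mm in diameter and 28 mm high (48 mm in all). In its underside is a round socket, 27 mm wide and 7 mm deep, that goes over a key cap. Origin: centre of the underside; z up
- seat (a point): centre of the ceiling of the steel top's socket, 7 mm above its underside: it lies on the cap's top when the steel top is fitted
- stone: smooth grey pebble, 80 mm wide, 34 mm high, loose bystander; origin under its centre
- bottle: clear water bottle, 66 mm diameter, 190 mm high, loose bystander; origin under its centre
- book: closed book, 140 x 200 x 20 mm, lying flat, loose bystander; origin under its centre

How it is judged:
On the way, in this order (a step that is already met when the one before it is completed fails the run):
1. the finger feels the force peak of a key that snaps: over 5 N on a cap that is 1.5 to 3.4 mm down (((value of joint stem_a between 0.0015 and 0.0034 m and contact force between the fingers and cap_a above 5 N) or (value of joint stem_b between 0.0015 and 0.0034 m and contact force between the fingers and cap_b above 5 N) or (value of joint stem_c between 0.0015 and 0.0034 m and contact force between the fingers and cap_c above 5 N))).
2. the key breaks over: a cap goes more than 3.5 mm down under the finger (((value of joint stem_a above 0.0035 m and contact force between the fingers and cap_a above 0.3 N) or (value of joint stem_b above 0.0035 m and contact force between the fingers and cap_b above 0.3 N) or (value of joint stem_c above 0.0035 m and contact force between the fingers and cap_c above 0.3 N))).
3. the steel top is lifted in the fingers (height (world z) of top above 0.03 m and contact force between the fingers and top above 1 N), for 0.1 s.
At the end, for the whole second after the job is handed in: the steel top stands at rest and let go on one key cap, upright (within 4 degrees), its socket over the cap (within 5 mm of its centre, resting on its top), and that key carries it, less than 2 mm down, as only the key that snaps can (((horizontal distance between seat and cap_a below 0.005 m and z of seat in the frame of cap_a below 0.0185 m and value of joint stem_a below 0.002 m and angle between top's own z axis and vertical below 0.07 rad and linear speed of top below 0.02 m/s and contact force between top and cap_a above 2 N) or (horizontal distance between seat and cap_b below 0.005 m and z of seat in the frame of cap_b below 0.0185 m and value of joint stem_b below 0.002 m and angle between top's own z axis and vertical below 0.07 rad and linear speed of top below 0.02 m/s and contact force between top and cap_b above 2 N) or (horizontal distance between seat and cap_c below 0.005 m and z of seat in the frame of cap_c below 0.0185 m and value of joint stem_c below 0.002 m and angle between top's own z axis and vertical below 0.07 rad and linear speed of top below 0.02 m/s and contact force between top and cap_c above 2 N))); the robot touches nothing.
It fails at once if more than 15 N on a key cap (contact force between anything else and cap_a above 15 N or contact force between anything else and cap_b above 15 N or contact force between anything else and cap_c above 15 N).
It fails at once if the steel top set on a soft key, or pressed through the good one (a cap more than 4 mm down under it) ((contact force between top and cap_a above 0.5 N and value of joint stem_a above 0.004 m) or (contact force between top and cap_b above 0.5 N and value of joint stem_b above 0.004 m) or (contact force between top and cap_c above 0.5 N and value of joint stem_c above 0.004 m)).
It fails at once if the bottle, stone or book pushed away or tipped (distance of any of bottle, stone, book from where it was at the start of the episode above 0.03 m or angle between bottle's own z axis and vertical above 0.3 rad).
It also fails if it takes over 72 s, if anything falls off the work surface, if the arm or the gripper's body presses on something with over 40 N, if the wrist force passes 120 N, or if a joint passes its speed limit or range.

## Working session

There is one attempt and no reset: what is moved stays moved. The work goes in short steps, Python scripts to look and compute and a shell command to move; the robot and the scene stay as the last step left them, time stands still between calls to the robot, and variables do not carry over. Pictures are saved under pics/ and viewed, and the job is handed in when it is done.

```bash
mkdir -p pics; ls; python3 - <<'E'
from plant import manip, optics
import cv2,numpy as np
np.set_printoptions(precision=4,suppress=True)
for n in ("side","top"):
    im=optics.read_camera(n); cv2.imwrite(f"pics/{n}0.png",im[:,:,::-1]); print(n,optics.camera_model(n))
s=manip.state()
for k,v in s.items(): print(k,np.array(v))
print(manip.pinch_z)
E
```

```text
pics
side {'fx': 369.94954775256497, 'fy': 369.94954775256497, 'cx': 258.85033929796367, 'cy': 198.35131678504874, 'cam_to_world': array([[-0.9911,  0.0542, -0.1217,  0.4694],
       [-0.1316, -0.5429,  0.8294,  0.9069],
       [-0.0212,  0.838 ,  0.5452,  0.6709],
       [ 0.    ,  0.    ,  0.    ,  1.    ]])}
top {'fx': 368.5597254607363, 'fy': 368.5597254607363, 'cx': 254.7033822432575, 'cy': 188.60305685523372, 'cam_to_world': array([[-0.0062,  0.9747, -0.2234,  0.3903],
       [-1.    , -0.0078, -0.0062, -0.0558],
       [-0.0078,  0.2233,  0.9747,  0.9908],
       [ 0.    ,  0.    ,  0.    ,  1.    ]])}
t 0.1
joints [-1.3657  0.1046  0.0965  1.5639 -0.      1.3531]
joint_vel [-0.0008 -0.003   0.0023  0.001  -0.0003  0.    ]
joint_efforts [  0.0053 -55.8205  50.472    0.0128  -0.0003   0.    ]
tool_pos [ 0.2462 -0.5471  0.404 ]
orientation [[ 0.4103 -0.9119 -0.0003]
 [-0.9119 -0.4103  0.0012]
 [-0.0012 -0.0002 -1.    ]]
force [-0.1449 -0.0535 -0.067 ]
moment [ 0.0082 -0.0019 -0.0334]
gripper_width 0.08540842843256799
0.1547
```

View pics/side0.png

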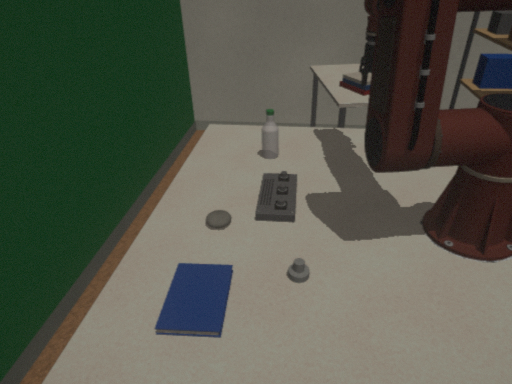

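View pics/top0.png

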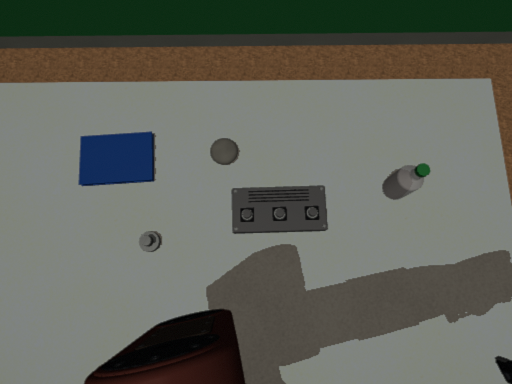

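The side view shows the panel around (278,197) and the steel top at (298,270). In the top view the keys are at about (247,214), (280,213) and (312,212), and the steel top is at (150,241). I'll zoom in to measure.

```bash
python3 - <<'E'
import cv2,numpy as np
t=cv2.imread("pics/top0.png"); s=cv2.imread("pics/side0.png")
R=lambda im,x,y,w,h,k: cv2.resize(im[y:y+h,x:x+w],None,fx=k,fy=k,interpolation=cv2.INTER_CUBIC)
a=R(t,225,180,110,60,7); cv2.imwrite("pics/c1.png",a)
b=np.hstack([R(t,130,221,40,40,10),R(s,278,250,40,40,10)]); cv2.imwrite("pics/c2.png",b)
cv2.imwrite("pics/c3.png",R(s,250,165,60,60,10))
E
```

```text
(no output)
```

View pics/c1.png

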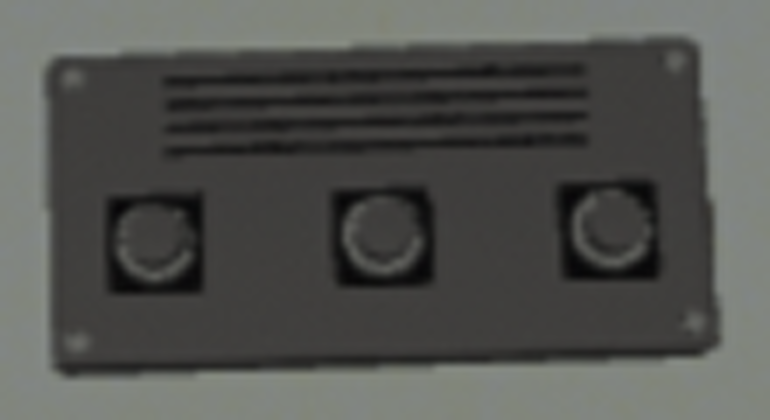

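View pics/c2.png

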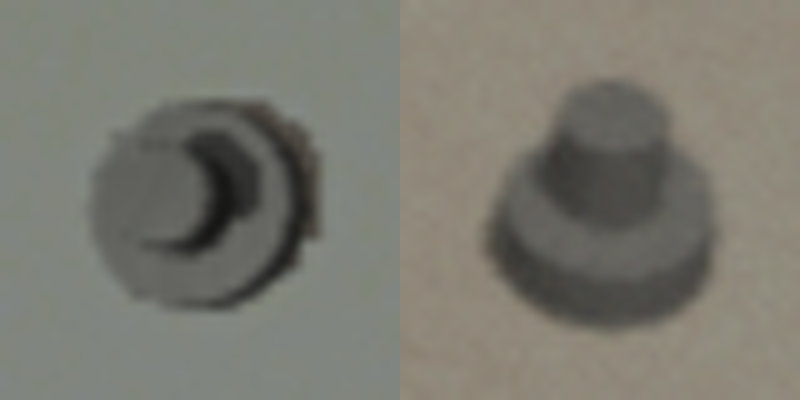

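View pics/c3.png

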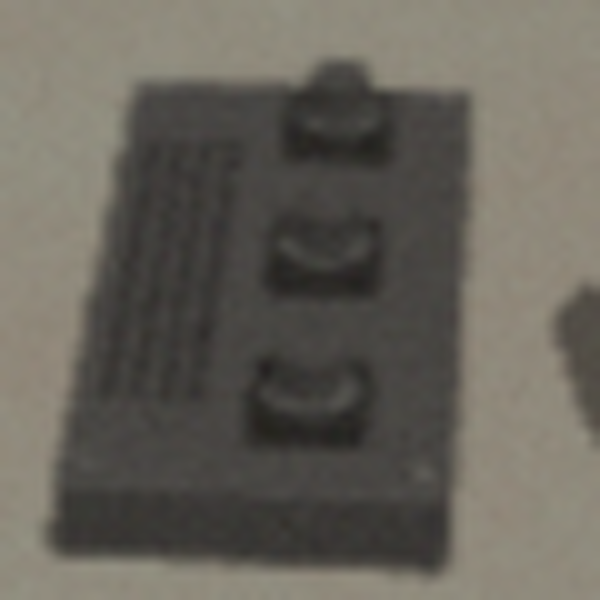

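```bash
cat > h.py <<'E'
import cv2,numpy as np
from scipy.optimize import least_squares
from plant import manip, optics
np.set_printoptions(precision=4,suppress=True)
M={n:optics.camera_model(n) for n in("side","top")}
def proj(n,P):
    m=M[n];T=m["cam_to_world"];p=(np.atleast_2d(P)-T[:3,3])@T[:3,:3]
    return np.c_[m["cx"]+m["fx"]*p[:,0]/-p[:,2], m["cy"]-m["fy"]*p[:,1]/-p[:,2]]
def ray(n,uv,z):
    m=M[n];T=m["cam_to_world"];d=T[:3,:3]@np.array([(uv[0]-m["cx"])/m["fx"],-(uv[1]-m["cy"])/m["fy"],-1])
    o=T[:3,3];return o+d*(z-o[2])/d[2]
E
python3 - <<'E'
from h import *
un=lambda p,k,o:[(p[0]+.5)/k-.5+o[0],(p[1]+.5)/k-.5+o[1]]
K=[un(p,7,(225,180)) for p in [(155,241),(383,236),(611,229)]]
W=np.array([ray("top",p,.04) for p in K]);print(W)
print("spacing",np.linalg.norm(np.diff(W,axis=0),axis=1))
d=W[0]-W[2];print("yaw of panel y rel world y",np.degrees(np.arctan2(-d[0],d[1])))
yaw=np.arctan2(-d[0],d[1]);c=W.mean(0)
# top: disc outline upper rim z=.02, knob top z=.048
for nm,p,z in [("side",un((610-400,118),10,(278,250)),.048),("side",un((612-400,215),10,(278,250)),.02),("top",un((200,200),10,(130,221)),.02),("top",un((165,195),10,(130,221)),.048)]:
    print(nm,ray(nm,p,z))
# overlay
ex=np.array([np.cos(yaw),np.sin(yaw),0]);ey=np.array([-np.sin(yaw),np.cos(yaw),0]);
th=np.linspace(0,2*np.pi,40);circ=lambda c,r,z:np.c_[c[0]+r*np.cos(th),c[1]+r*np.sin(th),0*th+z]
sh={"top":(225,180,110,60,7),"side":(250,165,60,60,10)}
for n,(x,y,w,h,k) in sh.items():
    im=cv2.imread(f"pics/{n}0.png");im=cv2.resize(im[y:y+h,x:x+w],None,fx=k,fy=k,interpolation=cv2.INTER_CUBIC)
    def dr(P,col):
        q=(proj(n,P)-[x,y]+.5)*k-.5; cv2.polylines(im,[q.round().astype(int)],True,col,1)
    for s in(-.085,0,.085):
        o=c+s*ey; dr(circ(o,.011,.056),(0,0,255))
        dr([[*(o+a*ex*.018+b*ey*.018)[:2],.04] for a,b in((-1,-1),(1,-1),(1,1),(-1,1))],(0,255,0))
    dr([[*(c+a*ex+b*ey)[:2],.03] for a,b in((-.045,-.125),(.075,-.125),(.075,.125),(-.045,.125))],(255,255,0))
    cv2.imwrite(f"pics/ov_{n}.png",im)
E
```

```text
[[ 0.5405 -0.0285  0.04  ]
 [ 0.5417 -0.1134  0.04  ]
 [ 0.5437 -0.1982  0.04  ]]
spacing [0.0849 0.0849]
yaw of panel y rel world y 1.0947541617508798
side [0.4749 0.229  0.048 ]
side [0.4732 0.2334 0.02  ]
top [0.4752 0.2271 0.02  ]
top [0.474 0.228 0.048]
```

View pics/ov_top.png

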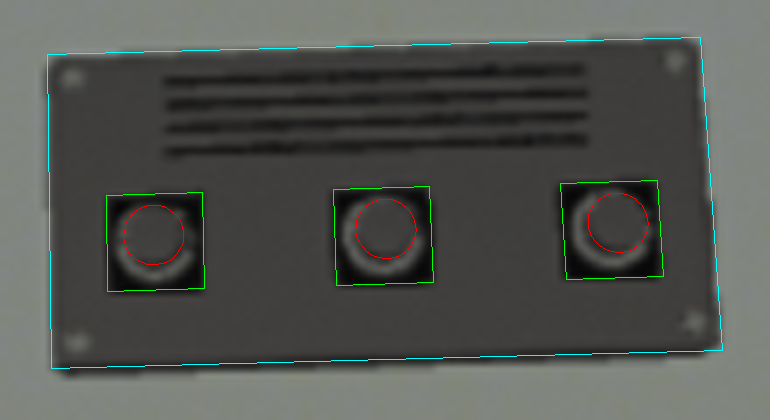

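View pics/ov_side.png

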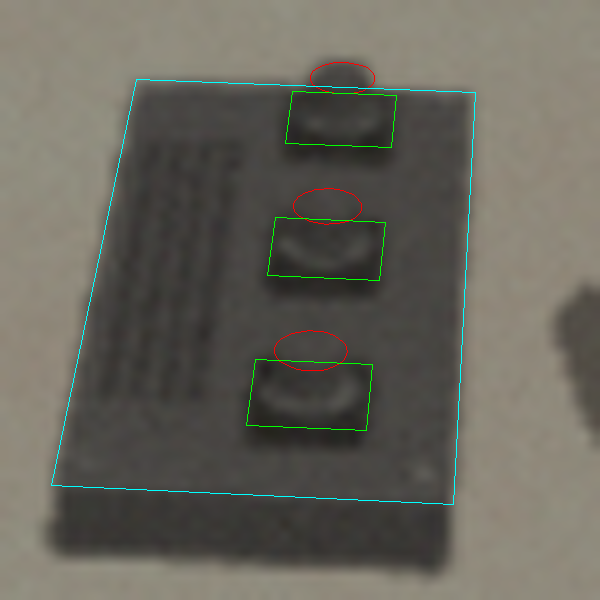

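```bash
python3 - <<'E'
from h import *
print("bottle",ray("top",(400,185),0.0), ray("side",(270,155),0.0))
s=manip.state();R=np.array(s["orientation"]);p=np.array(s["tool_pos"])
print(R.T@(np.array([.5435,-.1983,.285])-p))
# rotvec to desired
D=np.diag([1.,-1,-1]);print(cv2.Rodrigues(R.T@D)[0].ravel())
E
```

```text
bottle [ 0.6243 -0.4499  0.    ] [ 0.6166 -0.4375  0.    ]
[-0.1959 -0.4142  0.1193]
[-0.0009  0.0009 -1.148 ]
```

```bash
python3 -m inch '0 0 -0.574 -0.098 -0.207 0.04 1;0 0 -0.574 -0.098 -0.207 0.04 1;0 0 -0.574 -0.098 -0.207 0.04 1;0 0 -0.574 -0.098 -0.207 0.04 1;0 0 -0.574 -0.098 -0.207 0.04 1;0 0 -1.148 -0.1959 -0.4142 0.1193 1;0 0 -1.148 -0.1959 -0.4142 0.1193 1;0 0 -1.148 -0.1959 -0.4142 0.1193 1;0 0 -1.148 -0.1959 -0.4142 0.1193 1;0 0 -1.148 -0.1959 -0.4142 0.1193 1;0 0 -1.148 -0.1959 -0.4142 0.1193 1;0 0 -1.148 -0.1959 -0.4142 0.1193 1;0 0 -1.148 -0.1959 -0.4142 0.1193 1;0 0 -1.148 -0.1959 -0.4142 0.1193 1;0 0 -1.148 -0.1959 -0.4142 0.1193 1;0 0 -1.148 -0.1959 -0.4142 0.1193 1;0 0 -1.148 -0.1959 -0.4142 0.1193 1' 40; python3 - <<'E'
from h import *
s=manip.state()
print(s)
for n in M: cv2.imwrite(f"pics/{n}1.png",optics.read_camera(n)[:,:,::-1])
t=cv2.imread("pics/top1.png");s=cv2.imread("pics/side1.png")
cv2.imwrite("pics/c4.png",np.hstack([cv2.resize(t[130:260,220:350],None,fx=3,fy=3),cv2.resize(s[110:240,210:340],None,fx=3,fy=3)]))
E
```

```text
t: 1.52
tool_pos: [0.5431, -0.1997, 0.286]
orientation: [[1.0, -0.002, 0.001], [-0.002, -1.0, -0.001], [0.001, 0.001, -1.0]]
force: [-0.4, 0.6, 0.1]
gripper_width: -0.0002
{'t': 1.5167, 'joints': array([-0.5782,  0.0504, -0.1745,  1.345 , -0.0002,  0.9943]), 'joint_vel': array([ 0.0027,  0.001 ,  0.0009, -0.0024,  0.0015,  0.0032]), 'joint_efforts': array([  0.3669, -52.3801,  49.8835,   0.0067,   0.0075,  -0.0075]), 'tool_pos': array([ 0.5431, -0.1997,  0.286 ]), 'orientation': array([[ 1.    , -0.0017,  0.0006],
       [-0.0017, -1.    , -0.0007],
       [ 0.0007,  0.0007, -1.    ]]), 'force': array([-0.3618,  0.5602,  0.0777]), 'moment': array([-0.058 , -0.0171, -0.0316]), 'gripper_width': -0.00018765381239330492}
```

View pics/c4.png

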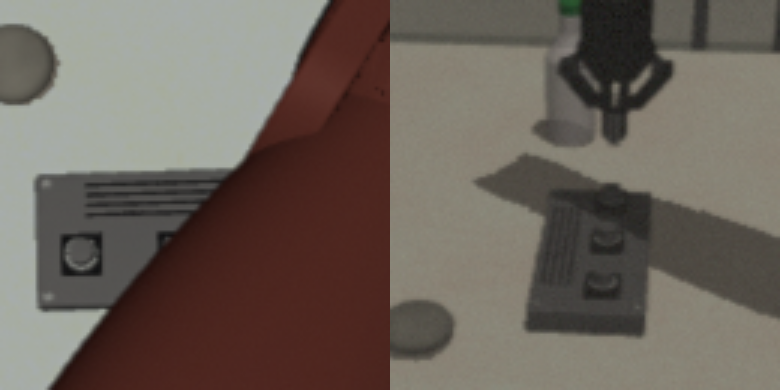

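The left half shows the arm covering the panel. In the side view the closed fingertips, at about (615,140), are lined up over the farthest cap at (610,197). I'll descend now.

```bash
python3 -m inch '0 0 0 0 0 0.02 1;0 0 0 0 0 0.04 1;0 0 0 0 0 0.05 1;0 0 0 0 0 0.053 1;0 0 0 0 0 0.053 1;0 0 0 0 0 0.053 1'; for i in 1 2 ; do :; done
```

```text
t: 2.12
tool_pos: [0.5437, -0.1989, 0.2333]
orientation: [[1.0, -0.0, 0.001], [-0.0, -1.0, -0.001], [0.001, 0.001, -1.0]]
force: [0.6, -0.2, 1.5]
gripper_width: -0.0002
```

```bash
python3 -m inch '0 0 0 0 0 0.001 1;0 0 0 0 0 0.002 1;0 0 0 0 0 0.002 1'
```

```text
t: 2.37
tool_pos: [0.5438, -0.1987, 0.231]
orientation: [[1.0, -0.0, 0.001], [-0.0, -1.0, -0.001], [0.001, 0.001, -1.0]]
force: [-1.1, 0.6, -0.6]
gripper_width: 0.0001
```

```bash
python3 -m inch '0 0 0 0 0 0.0005 1;0 0 0 0 0 0.001 1;0 0 0 0 0 0.001 1'
```

```text
t: 2.62
tool_pos: [0.5436, -0.1986, 0.2295]
orientation: [[1.0, 0.0, 0.0], [0.0, -1.0, -0.0], [0.0, 0.0, -1.0]]
force: [0.1, 0.4, 1.2]
gripper_width: 0.0001
```

```bash
python3 -m inch '0 0 0 0 0 0.0005 1;0 0 0 0 0 0.001 1;0 0 0 0 0 0.001 1'
```

```text
t: 2.87
tool_pos: [0.5436, -0.1986, 0.2284]
orientation: [[1.0, -0.0, 0.0], [-0.0, -1.0, -0.0], [0.0, 0.0, -1.0]]
force: [0.5, -0.5, 0.7]
gripper_width: -0.0001
```

```bash
python3 -m inch '0 0 0 0 0 0.0005 1;0 0 0 0 0 0.001 1;0 0 0 0 0 0.001 1'
```

```text
t: 3.12
tool_pos: [0.5436, -0.1986, 0.2274]
orientation: [[1.0, -0.0, 0.0], [-0.0, -1.0, -0.0], [0.0, 0.0, -1.0]]
force: [-0.1, -0.7, 1.7]
gripper_width: -0.0002
```

```bash
python3 -m inch '0 0 0 0 0 0.0005 1;0 0 0 0 0 0.0007 1;0 0 0 0 0 0.0007 1'
```

```text
t: 3.37
tool_pos: [0.5436, -0.1987, 0.2268]
orientation: [[1.0, -0.0, 0.0], [-0.0, -1.0, -0.0], [0.0, 0.0, -1.0]]
force: [0.2, -0.3, 2.8]
gripper_width: 0.0001
```

```bash
python3 -m inch '0 0 0 0 0 0.0003 1;0 0 0 0 0 0.0005 1;0 0 0 0 0 0.0005 1'
```

```text
t: 3.62
tool_pos: [0.5436, -0.1986, 0.2263]
orientation: [[1.0, -0.0, 0.0], [-0.0, -1.0, -0.0], [0.0, 0.0, -1.0]]
force: [1.2, -0.6, 1.9]
gripper_width: 0.0002
```

```bash
python3 -m inch '0 0 0 0 0 0.0003 1;0 0 0 0 0 0.0005 1;0 0 0 0 0 0.0005 1'
```

```text
t: 3.87
tool_pos: [0.5436, -0.1986, 0.2257]
orientation: [[1.0, -0.0, 0.0], [-0.0, -1.0, -0.0], [0.0, 0.0, -1.0]]
force: [0.2, -0.3, 3.4]
gripper_width: -0.0002
```

```bash
python3 -m inch '0 0 0 0 0 0.0003 1;0 0 0 0 0 0.0006 1;0 0 0 0 0 0.0006 1'
```

```text
t: 4.12
tool_pos: [0.5436, -0.1986, 0.2251]
orientation: [[1.0, 0.0, 0.0], [0.0, -1.0, -0.0], [0.0, 0.0, -1.0]]
force: [1.6, -0.4, 4.0]
gripper_width: 0.0003
```

```bash
python3 -m inch '0 0 0 0 0 0.0003 1;0 0 0 0 0 0.0006 1;0 0 0 0 0 0.0006 1'
```

```text
t: 4.37
tool_pos: [0.5436, -0.1986, 0.2245]
orientation: [[1.0, -0.0, 0.0], [-0.0, -1.0, -0.0], [0.0, 0.0, -1.0]]
force: [1.6, -0.7, 3.5]
gripper_width: -0.0001
```

```bash
python3 -m inch '0 0 0 0 0 0.0003 1;0 0 0 0 0 0.0006 1;0 0 0 0 0 0.0006 1'; python3 - <<'E'
from h import *
p=np.array(manip.state()["tool_pos"]);print(p-[.5419,-.1134,.2339])
E
```

```text
t: 4.62
tool_pos: [0.5436, -0.1986, 0.2239]
orientation: [[1.0, 0.0, 0.0], [0.0, -1.0, -0.0], [0.0, 0.0, -1.0]]
force: [1.1, -0.6, 3.5]
gripper_width: 0.0001
[ 0.0017 -0.0852 -0.01  ]
```

Soft key: the force grew only to about 3.5 N at roughly 5 mm. Next is the middle key.

```bash
python3 -m inch '0 0 0 0 0 -0.02 1;0 0 0 -0.0008 -0.03 -0.026 1;0 0 0 -0.0017 -0.065 -0.026 1;0 0 0 -0.0017 -0.0852 -0.022 1;0 0 0 -0.0017 -0.0852 -0.01 1;0 0 0 -0.0017 -0.0852 -0.006 1;0 0 0 -0.0017 -0.0852 -0.006 1;0 0 0 -0.0017 -0.0852 -0.006 1'
```

```text
t: 5.28
tool_pos: [0.5416, -0.1139, 0.2296]
orientation: [[1.0, -0.001, -0.001], [-0.001, -1.0, 0.0], [-0.001, -0.0, -1.0]]
force: [-0.8, -0.8, 0.8]
gripper_width: 0.0001
```

```bash
python3 -m inch '0 0 0 0 0 0.0005 1;0 0 0 0 0 0.001 1;0 0 0 0 0 0.001 1'
```

```text
t: 5.53
tool_pos: [0.5419, -0.1142, 0.2292]
orientation: [[1.0, -0.001, 0.0], [-0.001, -1.0, -0.001], [0.0, 0.001, -1.0]]
force: [-1.2, -1.6, 4.0]
gripper_width: -0.0001
```

```bash
python3 -m inch '0 0 0 0 0 0.0005 1;0 0 0 0 0 0.001 1;0 0 0 0 0 0.001 1'
```

```text
t: 5.78
tool_pos: [0.542, -0.1139, 0.2283]
orientation: [[1.0, -0.0, 0.0], [-0.0, -1.0, -0.001], [0.0, 0.001, -1.0]]
force: [-2.5, -4.4, 4.5]
gripper_width: -0.0003
```

```bash
python3 -m inch '0 0 0 0 0 0.0003 1;0 0 0 0 0 0.0005 1;0 0 0 0 0 0.0005 1'
```

```text
t: 6.03
tool_pos: [0.542, -0.1138, 0.2279]
orientation: [[1.0, -0.0, 0.001], [-0.0, -1.0, -0.001], [0.001, 0.001, -1.0]]
force: [-2.8, -3.7, 5.0]
gripper_width: 0.0003
```

```bash
python3 -m inch '0 0 0 0 0 0.0003 1;0 0 0 0 0 0.0005 1;0 0 0 0 0 0.0005 1'
```

```text
t: 6.28
tool_pos: [0.542, -0.1138, 0.2274]
orientation: [[1.0, -0.0, 0.001], [-0.0, -1.0, -0.001], [0.001, 0.001, -1.0]]
force: [-1.8, -3.7, 6.4]
gripper_width: -0.0002
```

The middle key is stiffening steeply, so I'll go on slowly through the peak.

```bash
python3 -m inch '0 0 0 0 0 0.0003 1;0 0 0 0 0 0.0005 1;0 0 0 0 0 0.0005 1'
```

```text
t: 6.53
tool_pos: [0.542, -0.1138, 0.227]
orientation: [[1.0, -0.0, 0.001], [-0.0, -1.0, -0.001], [0.001, 0.001, -1.0]]
force: [-2.9, -3.8, 6.2]
gripper_width: 0.0001
```

```bash
python3 -m inch '0 0 0 0 0 0.0003 1;0 0 0 0 0 0.0005 1;0 0 0 0 0 0.0005 1'
```

```text
t: 6.78
tool_pos: [0.542, -0.1138, 0.2265]
orientation: [[1.0, -0.0, 0.001], [-0.0, -1.0, -0.001], [0.001, 0.001, -1.0]]
force: [-1.9, -4.2, 7.1]
gripper_width: -0.0002
```

```bash
python3 -m inch '0 0 0 0 0 0.0003 1;0 0 0 0 0 0.0005 1;0 0 0 0 0 0.0005 1'
```

```text
t: 7.03
tool_pos: [0.542, -0.1138, 0.2259]
orientation: [[1.0, -0.0, 0.001], [-0.0, -1.0, -0.001], [0.001, 0.001, -1.0]]
force: [-2.3, -3.6, 5.7]
gripper_width: -0.0
```

```bash
python3 -m inch '0 0 0 0 0 0.0003 1;0 0 0 0 0 0.0005 1;0 0 0 0 0 0.0005 1'
```

```text
t: 7.28
tool_pos: [0.542, -0.1137, 0.2253]
orientation: [[1.0, -0.0, 0.001], [-0.0, -1.0, -0.001], [0.001, 0.001, -1.0]]
force: [-2.0, -3.0, 5.4]
gripper_width: 0.0001
```

```bash
python3 -m inch '0 0 0 0 0 0.0003 1;0 0 0 0 0 0.0005 1;0 0 0 0 0 0.0005 1'
```

```text
t: 7.53
tool_pos: [0.5421, -0.1136, 0.2247]
orientation: [[1.0, -0.0, 0.001], [-0.0, -1.0, -0.001], [0.001, 0.001, -1.0]]
force: [-0.3, -2.7, 3.9]
gripper_width: -0.0
```

```bash
python3 -m inch '0 0 0 0 0 0.0003 1;0 0 0 0 0 0.0005 1;0 0 0 0 0 0.0005 1'
```

```text
t: 7.78
tool_pos: [0.542, -0.1133, 0.2238]
orientation: [[1.0, 0.0, 0.0], [0.0, -1.0, 0.0], [0.0, -0.0, -1.0]]
force: [0.4, -1.7, 2.5]
gripper_width: 0.0
```

The middle key snaps: 7.1 N peak at about 2.5 mm, then a fall to 2.5 N at about 5 mm. I'll let it up and go to the steel top.

```bash
python3 -m inch '0 0 0 0 0 -0.004 1;0 0 0 0 0 -0.01 1;0 0 0 0 0 -0.04 1;0 0 0 0 -0.02 -0.07 1;0 0 0 -0.01 -0.06 -0.09 0.6;0 0 0 -0.0675 -0.342 -0.09 0.3;0 0 0 -0.0675 -0.342 -0.09 0.3;0 0 0 -0.0675 -0.342 -0.09 0.3;0 0 0 -0.0675 -0.342 -0.09 0.3;0 0 0 -0.0675 -0.342 -0.09 0.3;0 0 0 -0.0675 -0.342 -0.09 0.3;0 0 0 -0.0675 -0.342 -0.09 0.3;0 0 0 -0.0675 -0.342 -0.09 0.3;0 0 0 -0.0675 -0.342 -0.066 0.3;0 0 0 -0.0675 -0.342 -0.066 0.3;0 0 0 -0.0675 -0.342 -0.066 0.3;0 0 0 -0.0675 -0.342 -0.066 0.3'; python3 - <<'E'
from h import *
for n in M: cv2.imwrite(f"pics/{n}2.png",optics.read_camera(n)[:,:,::-1])
t=cv2.imread("pics/top2.png");s=cv2.imread("pics/side2.png")
cv2.imwrite("pics/c5.png",np.hstack([cv2.resize(t[180:310,100:230],None,fx=3,fy=3),cv2.resize(s[160:290,230:360],None,fx=3,fy=3)]))
print(manip.state()["tool_pos"])
E
```

```text
t: 9.2
tool_pos: [0.4743, 0.2283, 0.2904]
orientation: [[1.0, -0.001, -0.001], [-0.001, -1.0, -0.0], [-0.001, 0.0, -1.0]]
force: [0.3, 0.1, -0.4]
gripper_width: 0.0598
[0.4747 0.2282 0.2909]
```

View pics/c5.png

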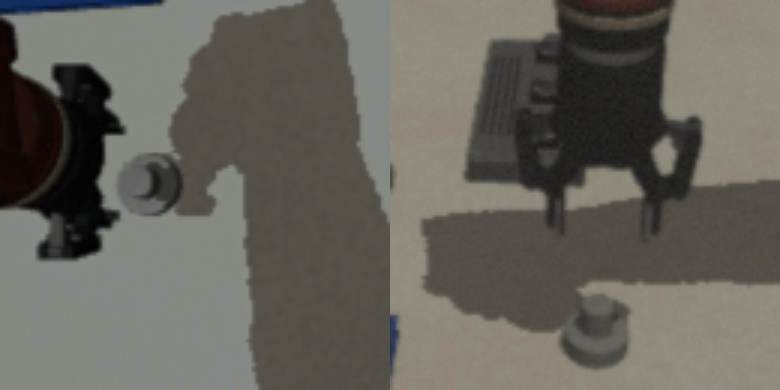

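In the side view the jaws straddle the knob, with tips at about (555,235) and (648,235) and the knob at (600,305). I'll descend and grip.

```bash
python3 -m inch '0 0 0 0 0 0.03 0.3;0 0 0 0 0 0.06 0.3;0 0 0 0 0 0.08 0.3;0 0 0 0 0 0.09 0.3;0 0 0 0 0 0.0925 0.3;0 0 0 0 0 0.0925 0.3;0 0 0 0 0 0.0925 0.3;0 0 0 0 0 0.0925 0.5;0 0 0 0 0 0.0925 0.6;0 0 0 0 0 0.0925 0.8;0 0 0 0 0 0.0925 0.9;0 0 0 0 0 0.0925 0.9;0 0 0 0 0 0.0925 0.9;0 0 0 0 0 0.0925 0.9' 40
```

```text
t: 10.47
tool_pos: [0.4747, 0.2287, 0.1986]
orientation: [[1.0, 0.0, 0.001], [0.0, -1.0, 0.0], [0.001, -0.0, -1.0]]
force: [-1.7, -0.1, 6.0]
gripper_width: 0.0254
```

```bash
python3 -m inch '0 0 0 0 0 -0.005 0.9;0 0 0 0 0 -0.015 0.9;0 0 0 0 0 -0.03 0.9;0 0 0 0 0 -0.05 0.9;0 0 0 0 0 -0.08 0.9;0 0 0 0 0 -0.1 0.9;0 0 0 0 0 -0.1 0.9;0 0 0 0 0 -0.1 0.9;0 0 0 0 0 -0.1 0.9;0 0 0 0 0 -0.1 0.9'; python3 - <<'E'
from h import *
for n in M: cv2.imwrite(f"pics/{n}3.png",optics.read_camera(n)[:,:,::-1])
t=cv2.imread("pics/top3.png");s=cv2.imread("pics/side3.png")
cv2.imwrite("pics/c6.png",np.hstack([cv2.resize(t[200:260,90:180],None,fx=6,fy=6)[:360,:400],cv2.resize(s[210:270,265:330],None,fx=6,fy=6)]))
S=manip.state();print(S["tool_pos"],S["force"])
E
```

```text
t: 11.3
tool_pos: [0.4738, 0.2285, 0.2957]
orientation: [[1.0, -0.0, -0.003], [-0.0, -1.0, -0.001], [-0.003, 0.001, -1.0]]
force: [-0.2, -0.9, -4.2]
gripper_width: 0.0256
[0.4738 0.2285 0.2959] [ 0.0354 -0.4299 -3.5477]
```

View pics/c6.png

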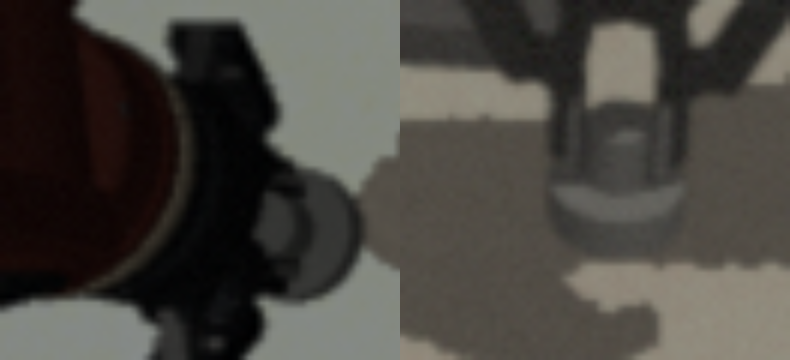

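```bash
cat > ov.py <<'E'
from h import *
import sys
def ov(tag,c,z0,crops,out,k=6):
    th=np.linspace(0,2*np.pi,60);ims=[]
    for n,(x,y,w,h) in crops.items():
        im=cv2.imread(f"pics/{n}{tag}.png");im=cv2.resize(im[y:y+h,x:x+w],None,fx=k,fy=k,interpolation=cv2.INTER_CUBIC)
        im=cv2.convertScaleAbs(im,alpha=1.8)
        for r,z,col in((.027,0,(0,255,0)),(.027,.02,(0,0,255)),(.0135,.048,(255,255,0))):
            P=np.c_[c[0]+r*np.cos(th),c[1]+r*np.sin(th),0*th+z0+z]
            cv2.polylines(im,[((proj(n,P)-[x,y]+.5)*k-.5).round().astype(int)],True,col,1)
        ims.append(im)
    cv2.imwrite(out,np.hstack(ims))
E
python3 - <<'E'
from ov import *
ov(3,(.4738,.2285),.097,{"top":(115,205,60,60),"side":(270,210,60,60)},"pics/o1.png")
ov(0,(.4745,.2285),.0,{"top":(120,210,60,60),"side":(270,240,60,60)},"pics/o2.png")
E
```

```text
(no output)
```

View pics/o1.png

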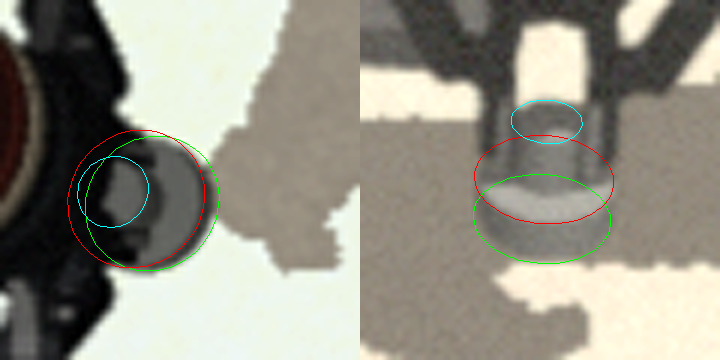

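View pics/o2.png

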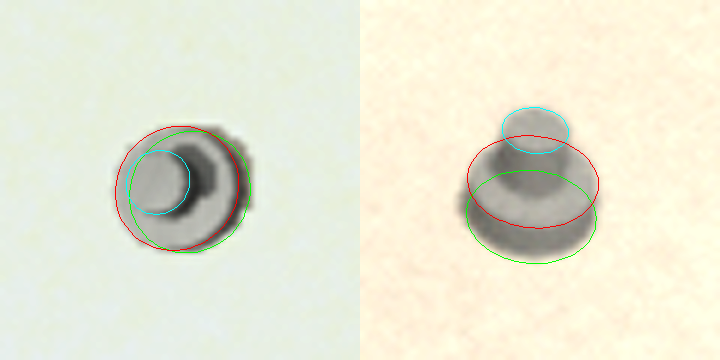

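Held and level. The overlay shows the top centred in the jaws to within about 1 mm. I'll carry it to hover over the middle key.

```bash
python3 -m inch '0 0 0 0.002 0.01 -0.01 0.9;0 0 0 0.006 0.03 -0.01 0.9;0 0 0 0.012 0.06 -0.01 0.9;0 0 0 0.018 0.09 -0.01 0.9;0 0 0 0.024 0.12 -0.01 0.9;0 0 0 0.03 0.15 -0.01 0.9;0 0 0 0.036 0.18 -0.01 0.9;0 0 0 0.042 0.21 -0.01 0.9;0 0 0 0.048 0.24 -0.01 0.9;0 0 0 0.054 0.27 -0.01 0.9;0 0 0 0.06 0.3 -0.005 0.9;0 0 0 0.064 0.325 0 0.9;0 0 0 0.0681 0.337 0.01 0.9;0 0 0 0.0681 0.3419 0.015 0.9;0 0 0 0.0681 0.3419 0.018 0.9;0 0 0 0.0681 0.3419 0.018 0.9;0 0 0 0.0681 0.3419 0.018 0.9;0 0 0 0.0681 0.3419 0.018 0.9'; python3 - <<'E'
from ov import *
for n in M: cv2.imwrite(f"pics/{n}4.png",optics.read_camera(n)[:,:,::-1])
S=manip.state();p=S["tool_pos"];print(p,S["force"],S["orientation"])
ov(4,p[:2],p[2]-.1986,{"top":(245,180,60,60),"side":(250,160,60,60)},"pics/o3.png")
E
```

```text
t: 12.9
tool_pos: [0.5425, -0.1122, 0.2798]
orientation: [[1.0, 0.001, 0.0], [0.001, -1.0, -0.0], [0.0, 0.0, -1.0]]
force: [-0.7, 0.3, -4.3]
gripper_width: 0.0256
[ 0.5426 -0.1125  0.28  ] [-0.9951  0.6856 -3.7594] [[ 1.      0.0013  0.0008]
 [ 0.0013 -1.     -0.0004]
 [ 0.0008  0.0004 -1.    ]]
```

View pics/o3.png

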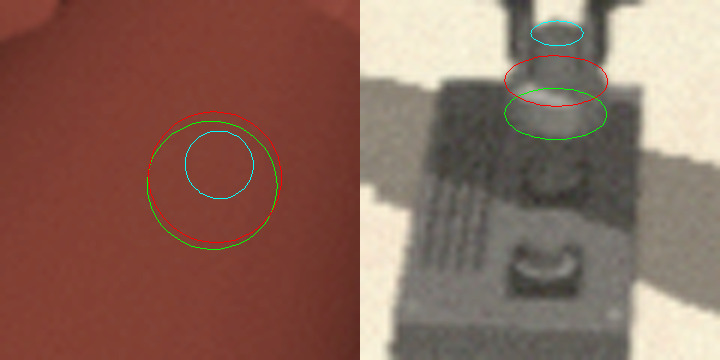

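The top view is blocked by the arm. In the side view the overlay fits the held top, which hangs over the middle key. I'll lower it.

```bash
python3 -m inch '0 0 0 0 0 0.005 0.9;0 0 0 0 0 0.012 0.9;0 0 0 0 0 0.018 0.9;0 0 0 0 0 0.021 0.9;0 0 0 0 0 0.022 0.9;0 0 0 0 0 0.022 0.9;0 0 0 0 0 0.022 0.9;0 0 0 0 0 0.022 0.9'; python3 - <<'E'
from ov import *
for n in M: cv2.imwrite(f"pics/{n}5.png",optics.read_camera(n)[:,:,::-1])
S=manip.state();p=S["tool_pos"];print(p,S["force"])
ov(5,p[:2],p[2]-.1986,{"side":(250,160,60,60)},"pics/o4.png",10)
E
```

```text
t: 13.67
tool_pos: [0.5426, -0.1134, 0.2577]
orientation: [[1.0, -0.0, 0.0], [-0.0, -1.0, -0.0], [0.0, 0.0, -1.0]]
force: [0.3, -1.1, -3.1]
gripper_width: 0.0258
[ 0.5426 -0.1134  0.2577] [-0.2184 -0.1618 -4.3454]
```

View pics/o4.png

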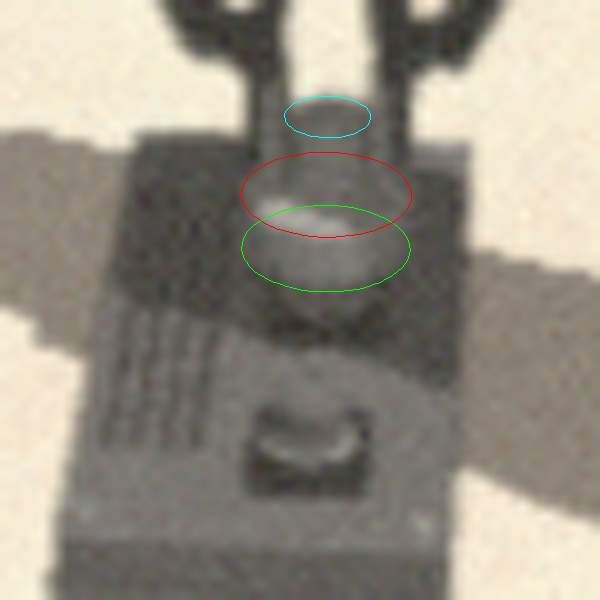

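```bash
python3 -m inch '0 0 0 0 0 0.001 0.9;0 0 0 0 0 0.002 0.9;0 0 0 0 0 0.003 0.9;0 0 0 0 0 0.003 0.9'
```

```text
t: 14.1
tool_pos: [0.5424, -0.1132, 0.2541]
orientation: [[1.0, -0.0, -0.0], [-0.0, -1.0, 0.0], [-0.0, -0.0, -1.0]]
force: [-0.2, -0.2, -3.7]
gripper_width: 0.0255
```

```bash
python3 -m inch '0 0 0 0 0 0.0005 0.9;0 0 0 0 0 0.001 0.9;0 0 0 0 0 0.001 0.9'
```

```text
t: 14.35
tool_pos: [0.5424, -0.1133, 0.2533]
orientation: [[1.0, -0.0, -0.0], [-0.0, -1.0, -0.0], [-0.0, 0.0, -1.0]]
force: [-0.1, -0.4, -4.0]
gripper_width: 0.0256
```

```bash
python3 -m inch '0 0 0 0 0 0.0005 0.9;0 0 0 0 0 0.001 0.9;0 0 0 0 0 0.001 0.9'
```

```text
t: 14.6
tool_pos: [0.5424, -0.1133, 0.2523]
orientation: [[1.0, -0.0, -0.0], [-0.0, -1.0, -0.0], [-0.0, 0.0, -1.0]]
force: [-0.5, 0.3, -3.3]
gripper_width: 0.0257
```

The full weight is still hanging below the height where a miss would make contact, so the cap has entered the socket.

```bash
python3 -m inch '0 0 0 0 0 0.001 0.9;0 0 0 0 0 0.002 0.9;0 0 0 0 0 0.003 0.9;0 0 0 0 0 0.003 0.9'
```

```text
t: 14.93
tool_pos: [0.5424, -0.1132, 0.2491]
orientation: [[1.0, 0.0, -0.0], [0.0, -1.0, 0.0], [-0.0, -0.0, -1.0]]
force: [0.2, -0.0, -3.1]
gripper_width: 0.0255
```

```bash
python3 -m inch '0 0 0 0 0 0.0005 0.9;0 0 0 0 0 0.0007 0.9;0 0 0 0 0 0.0007 0.9'
```

```text
t: 15.18
tool_pos: [0.5424, -0.1133, 0.2486]
orientation: [[1.0, -0.0, 0.0], [-0.0, -1.0, -0.0], [0.0, 0.0, -1.0]]
force: [-0.1, 1.0, -3.8]
gripper_width: 0.0255
```

```bash
python3 -m inch '0 0 0 0 0 0.0003 0.9;0 0 0 0 0 0.0004 0.9;0 0 0 0 0 0.0004 0.9'
```

```text
t: 15.43
tool_pos: [0.5425, -0.1133, 0.2483]
orientation: [[1.0, 0.0, 0.0], [0.0, -1.0, -0.0], [0.0, 0.0, -1.0]]
force: [-0.4, 0.1, -3.8]
gripper_width: 0.0258
```

```bash
python3 -m inch '0 0 0 0 0 0.0002 0.9;0 0 0 0 0 0.0003 0.9;0 0 0 0 0 0.0003 0.9'
```

```text
t: 15.68
tool_pos: [0.5424, -0.1133, 0.248]
orientation: [[1.0, 0.0, -0.0], [0.0, -1.0, -0.0], [-0.0, 0.0, -1.0]]
force: [0.3, -0.1, -2.9]
gripper_width: 0.0255
```

```bash
python3 -m inch '0 0 0 0 0 0.0002 0.9;0 0 0 0 0 0.0004 0.9;0 0 0 0 0 0.0004 0.9'
```

```text
t: 15.93
tool_pos: [0.5425, -0.1133, 0.2476]
orientation: [[1.0, -0.0, 0.0], [-0.0, -1.0, -0.0], [0.0, 0.0, -1.0]]
force: [-0.6, 0.1, -2.4]
gripper_width: 0.0259
```

```bash
python3 -m inch '0 0 0 0 0 0.0002 0.9;0 0 0 0 0 0.0003 0.9;0 0 0 0 0 0.0003 0.9'
```

```text
t: 16.18
tool_pos: [0.5425, -0.1133, 0.2475]
orientation: [[1.0, -0.0, 0.0], [-0.0, -1.0, -0.0], [0.0, 0.0, -1.0]]
force: [-1.0, -0.3, -0.9]
gripper_width: 0.0259
```

```bash
python3 -m inch '0 0 0 0 0 0.0002 0.9;0 0 0 0 0 0.0003 0.9;0 0 0 0 0 0.0003 0.9'
```

```text
t: 16.43
tool_pos: [0.5425, -0.1133, 0.2471]
orientation: [[1.0, -0.0, 0.0], [-0.0, -1.0, -0.0], [0.0, 0.0, -1.0]]
force: [-1.1, 0.7, 0.1]
gripper_width: 0.0255
```

The weight has gone over to the key: force went from −3.8 to about 0 N, with contact at the expected height. I'll open.

```bash
python3 -m inch '0 0 0 0 0 0 0.66;0 0 0 0 0 0 0.62;0 0 0 0 0 0 0.55;0 0 0 0 0 0 0.45;0 0 0 0 0 0 0.4;0 0 0 0 0 0 0.4;0 0 0 0 0 0 0.4'
```

```text
t: 17.02
tool_pos: [0.5425, -0.1133, 0.247]
orientation: [[1.0, -0.0, 0.0], [-0.0, -1.0, -0.0], [0.0, 0.0, -1.0]]
force: [0.5, -0.5, 0.1]
gripper_width: 0.0514
```

```bash
python3 -m inch '0 0 0 0 0 -0.01 0.4;0 0 0 0 0 -0.03 0.4;0 0 0 0 0 -0.06 0.4;0 0 0 0 0 -0.09 0.4;0 0 0 0 0 -0.12 0.4;0 0 0 0 -0.03 -0.15 0.4;0 0 0 0 -0.08 -0.15 0.4;0 0 0 0 -0.12 -0.15 0.4;0 0 0 0 -0.16 -0.15 0.4;0 0 0 0 -0.2 -0.15 0.4;0 0 0 0 -0.24 -0.15 0.4;0 0 0 0 -0.28 -0.15 0.4;0 0 0 0 -0.3 -0.15 0.4;0 0 0 0 -0.3 -0.15 0.4;0 0 0 0 -0.3 -0.15 0.4'; python3 - <<'E'
from ov import *
for n in M: cv2.imwrite(f"pics/{n}6.png",optics.read_camera(n)[:,:,::-1])
ov(6,(.5424,-.1133),.048,{"side":(250,160,40,60),"top":(255,180,50,60)},"pics/o5.png",8)
print(manip.state()["force"])
E
```

```text
t: 18.27
tool_pos: [0.5422, 0.1879, 0.3976]
orientation: [[1.0, 0.002, 0.0], [0.002, -1.0, -0.0], [0.0, 0.0, -1.0]]
force: [0.3, -0.1, 1.3]
gripper_width: 0.0511
[1.4588 0.4083 0.1694]
```

View pics/o5.png

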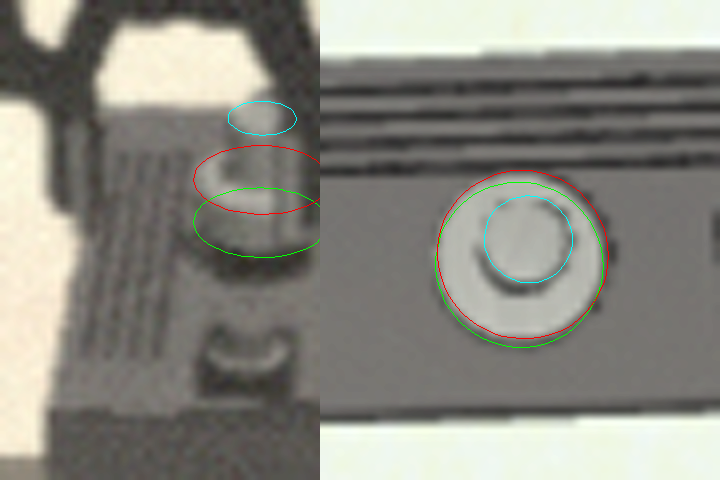

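View pics/top6.png

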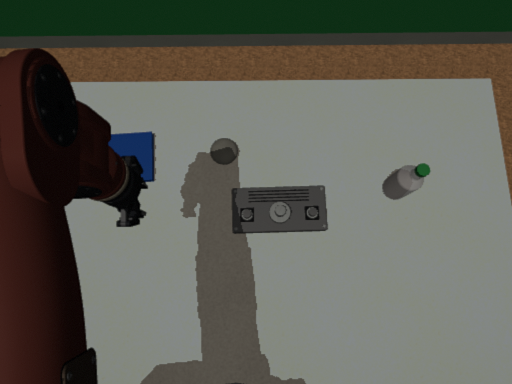

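The top stands upright on the middle key at about (280,212), matching the overlay within 1 mm. The bottle, stone and book are unmoved and the arm is clear.

```bash
python3 -c "
from plant import manip
print(manip.close_job())"
```

```text
the job is handed in; nothing more can be done
None
```

The steel buzzer top is standing on the middle key, which is the one that snaps. I handed the job in at about 18 s; the interface gave no verdict.

- **Finding the key:** The key at the −y end of the panel was soft, rising only to about 3.5–4 N at roughly 5 mm. The middle key rose to about 7 N at 2.5 mm and then fell to 2.5 N at 5 mm. I did not press the third key, since the snap was already found.
- **Side force:** While pressing the middle key the finger also had about 4 N of sideways force on it. The total stayed under 10 N, below the 15 N limit.
- **Setting the top down:** I gripped the top by its knob and lowered it in steps of 0.5 mm or less at the end. The carried weight dropped from −3.8 N to about 0 N, with contact at the expected height, and then I opened the fingers.
- **Last checks:** The pictures show the top upright and centred to about 1 mm in the top view, at the height of a key that is up. In the side view a finger partly hid it. The bottle, stone and book show no movement, though the arm partly hid the book in the top view. The arm is clear, and its last force readings were noise of about 1 N. I could not measure the key's depth or the force on the cap under the top directly.

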